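# Lay out a drive caddy's parts round its drive

### The job

The bare 2.5-inch drive has been taken out of its caddy: lay the caddy's parts flat on the mat around it, squared up with it and centred on its sides, the way they go back on, with about 3 cm clear between the drive's faces and each part (for the rails, the bar). The small front bezel goes across the front end, latch face outwards; a side rail along each long side, its lug at the bezel end and pointing in at the drive; the interposer board behind the connector end, socket towards the drive. Stand the cup of screws upright on the middle of the drive without tipping it, and leave the drive, the wide bezel, the heat sink and the bit case where they are.

Things in the scene. Friction and masses are not known exactly. Their poses are not given: they have to be found in the camera images.
- drive: bare 2.5-inch hard drive lying label up: dark body, bright lid with paper label and round mark, 100 x 70 x 15 mm (x, y, z), loose, 0.24 kg. Origin: centre of underside; flat top at z = 15 mm. Its -x end is the front (towards the robot, label half); its +x end has the black connector, standing 6 mm out. Its +y is its left side, as the robot sees it. Turned up to 0.4 rad from the world axes.
- bezel: front bezel of this drive's caddy, the small one: black plastic bar with vent slots, 22 (x) x 75 (y) x 16 mm (z), 45 g. The latch lever with a dull red release tab is on the -x face, which ends up away from the drive. Origin: centre of underside. Starts flat, turned up to 0.6 rad from the world axes. Grip it across the 22 mm.
- rail_left: left side rail: steel bar 100 (x) x 10 (y) x 14 mm (z), dark groove on top, 45 g; at its front (-x) end a lug 12 mm long (x) stands out 18 mm from the -y face, making an L; on the drive's left it points in at the drive. Origin: centre of the bar's underside, lug not counted. Starts flat, turned up to 0.6 rad from the world axes. Grip the bar's middle across the 10 mm.
- rail_right: right side rail, mirror image of the left: steel bar 100 (x) x 10 (y) x 14 mm (z), 45 g; the lug at its front (-x) end stands out 18 mm (12 mm long) from the +y face, so on the drive's right it points in at the drive. Origin: centre of the bar's underside, lug not counted. Starts flat, turned up to 0.6 rad from the world axes.
- interposer: interposer, a small adapter: green board 28 (x) x 64 (y) x 4 mm (z), 30 g, with two black connector blocks 46 mm long (y) along its long edges, tops at z = 14 mm. The -x block is the socket that faces the drive; the +x block has a thin brass tongue (3.5 mm, looks only). Origin: centre of underside. Starts flat, turned up to 0.6 rad. Grip across both blocks, 28 mm.
- cup: small open steel cup with the caddy's screws in it: outer diameter 45 mm at the foot, 52 mm at the rim, 26 mm high, about 90 g. Origin: centre of underside. Stands upright on the mat; can be gripped across its outside.
- wide_bezel: bystander: front bezel of a larger 3.5-inch caddy, same look as the bezel but 26 x 102 x 26 mm; not wanted here. Origin: centre of underside.
- heat_sink: bystander: finned aluminium heat sink 45 x 45 x 28 mm. Origin: centre of underside.
- bit_case: bystander: dark flat screwdriver-bit case with clear window, 42 x 72 x 18 mm. Origin: centre of underside.
Mind the look-alikes: they are no part of the job. What is shaped like the rail_left but purple is not meant.

How it is judged:
By the outcome, as a careful person would: the job done as asked, in the order asked, and still so for the second after the job is handed in, with the robot touching nothing.
It also fails if it takes over 112 s, if anything falls off the work surface, if the arm or the gripper's body presses on something with over 40 N, if the wrist force passes 120 N, or if a joint passes its speed limit or range.

### The arm

A 7-joint arm with a two-finger parallel gripper is mounted at the origin on the work surface. World frame = base frame: x ahead of the robot, y to its left, z up, the work surface at z = 0. Lengths are in m, angles in rad, forces in N, time in s.
With the tool pointing down it reaches from about 0.425 to 0.925 m from the base axis. Payload 6.8 kg.
Tool frame: the origin (TCP) lies where the fingers leave the gripper's body, on its centre line; the fingertips stand 73 mm ahead of it and the grasp point (between the pads) lies 54 mm ahead of it; z points along the fingers, y is the line along which they close (so a half turn about z gives the same grasp; the last joint's range is limited). The gripper opens to 85 mm and grips with 20 to 120 N. Pads are 22 mm wide; open, the fingers measure 114 mm over their backs; the gripper's body (76 mm by 85 mm) begins 54 mm behind the grasp point. The pads swing forward as they close: fully open they stand 13 mm farther back than shut.
Start: joints at [1.127, 0.477, 0.022, 1.555, -0.011, 1.109, -0.083], TCP at [0.222, -0.637, 0.304] pointing down, gripper open.
Joint ranges: [-2.96, 2.96], [-0.34, 2.1], [-1.41, 1.46], [0.24, 2.44], [-1.37, 4.51], [0.17, 1.92], [-2.96, 2.96]. Speed limits (rad/s): [2.39, 2.39, 3.14, 3.14, 3.14, 3.14, 3.14].

### API

Orientations are given as a rotation vector (axis times angle).
In Python, from bench import r, grab_frame, camera_info gives the robot as it stands.
- The arm moves only by the shell command python3 -m pendant 'ROWS' [OPENING] [FORCE]. ROWS is a JSON object whose key "segments" holds a list of rows, 1 to 5 of them, each of 6 numbers: dx, dy, dz in fractions of the full range, 1 being 0.5 m, then a rotation vector rx, ry, rz in normalised numbers (1 is 4 rad); each row is the pose to reach, as a shift and turn from the pose commanded when the command began, along the tool's axes at that moment; what a row does not reach only later rows make up. A row lasts 1/10 s, in which the tool goes at most 0.05 m and 0.15 rad, less where a joint would pass 70% of its speed; a pose out of reach is approached as far as the arm can. OPENING is the finger opening in m, set as the command begins (- or left out keeps the last). The fingers move at their own pace and stop on an object; FORCE is the grip in N (left out, the last holds). Time passes only in rows, so rows that do not move let the fingers close. It prints the time, the measured TCP pose, the force, the opening and the grip force at its end. No shift or turn number may pass 1 either way. Input that does not fit is refused with a message, and nothing moves.
- r.get_obs(): the state, without advancing time (a new reading comes with each control period).
- grab_frame(name): name is "scene" or "top"; returns (picture, depth): 384x512x3 uint8, blue, green, red; 384x512 float32, m along the optical axis (not along the pixel's ray), 0 where there is no reading.
- camera_info(name): a dict with "camera_matrix" (3x3 intrinsics, pixels), "k1" (the pictures are not rectified: a ray, as slopes to the right and down, at radius r is drawn at 1 + k1 r^2 times it, then the intrinsics apply), "R" (3x3) and "t" (3): a world point X has camera coordinates R X + t. Camera axes: x right, y down, z forward; pixel columns grow to the right and rows downward; lengths in m; the calibration is good to about 2 mm. A picture is of the moment at which its call begins. camera_info takes no time and is no camera call.
- r.hand_in(): hands the job in; it is judged then, once.
The state is a dict: "clock": time; "joints": joint angles; "qvel": joint speeds; "tau": joint torques, N m; "tcp_pos": TCP position; "orientation": TCP orientation; "contact_force": force on the tool from outside, world axes, zero at the start; "moment": the same for the moment, N m; "grip_width": finger opening in m; "gripper_force": force on a finger pad.
Only numpy, scipy, OpenCV 4.12 (cv2) and the standard library are available. Lean on these libraries where they do the work, as an engineer would, in place of code of your own. Each camera call takes 0.05 s, during which the arm holds its last target. There are 200 camera calls.

## Working session

There is one attempt and no reset: what is moved stays moved. The work goes in short steps, Python scripts to look and compute and a shell command to move; the robot and the scene stay as the last step left them, time stands still between calls to the robot, and variables do not carry over. Pictures are saved under pics/ and viewed, at most 14 in all, crops included, and the job is handed in when it is done.

```bash
ls; mkdir -p pics; python3 - <<'E'
from bench import r, grab_frame, camera_info
import cv2,numpy as np
print(r.get_obs())
for n in("scene","top"):
    i=camera_info(n);print(n,i)
    p,d=grab_frame(n);cv2.imwrite(f"pics/{n}0.png",p);np.savez(f"{n}0.npz",p=p,d=d)
E
```

```text
pics
{'clock': 0.0, 'joints': array([ 1.12689708,  0.47781699,  0.02234573,  1.5564636 , -0.01151733,
        1.10934147, -0.08311922]), 'qvel': array([-1.19793383e-03, -1.27532415e-03,  2.24033059e-04,  3.41558332e-04,
       -7.67349191e-04, -2.14154443e-03,  9.87708815e-05]), 'tau': array([-4.55990785e-04, -5.96448576e+01,  1.60801359e+00, -2.81199825e+01,
        1.23815631e-02,  9.36603727e-03,  2.73036352e-05]), 'tcp_pos': array([ 0.22226584, -0.63685156,  0.30290927]), 'orientation': array([-3.09559567e+00, -5.24671811e-01,  6.98656585e-04]), 'contact_force': array([-0.06693698, -0.20633019,  0.5324204 ]), 'moment': array([-0.02571275, -0.01844   , -0.0202678 ]), 'gripper_force': 0.0, 'grip_width': 0.08510278455810107}
scene {'camera_matrix': array([[399.95519273,   0.        , 262.75553433],
       [  0.        , 399.95519273, 188.94658235],
       [  0.        ,   0.        ,   1.        ]]), 'k1': -0.04578328239047463, 'R': array([[ 0.25690028,  0.96638342,  0.01026326],
       [ 0.70413315, -0.1798894 , -0.68690342],
       [-0.66196582,  0.18369238, -0.72667624]]), 't': array([-0.12006904, -0.2858254 ,  1.3268273 ])}
top {'camera_matrix': array([[458.49361902,   0.        , 251.92663873],
       [  0.        , 458.49361902, 186.41356586],
       [  0.        ,   0.        ,   1.        ]]), 'k1': -0.13390953962527438, 'R': array([[-0.02445726, -0.99962218, -0.01254382],
       [-0.99132274,  0.02587145, -0.12887939],
       [ 0.12915523,  0.00928293, -0.99158094]]), 't': array([0.01482653, 0.44284649, 1.11622334])}
```

View pics/top0.png

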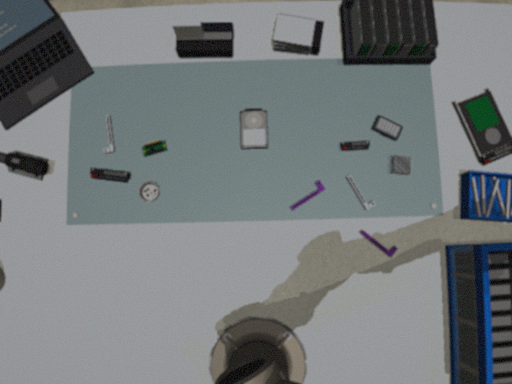

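View pics/scene0.png

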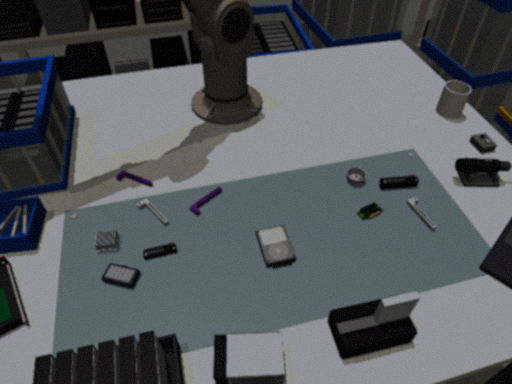

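The top view shows the candidates:
- **Bezel:** (355,146), about 30 px long, or (110,175), about 40 px long and so the wide one.
- **Grey rails:** (109,133) and (360,192). Purple look-alikes are at (308,196) and (378,243).
- **Other parts:** interposer (154,148), cup (150,191), drive (254,130), heat sink (400,165), bit case (387,127).

Next is a close crop to check these.

```bash
python3 - <<'E'
import cv2,numpy as np
t=np.load("top0.npz")["p"]
def c(x,y,w=66,h=50):return cv2.resize(t[y-h//2:y+h//2,x-w//2:x+w//2],None,fx=6,fy=6,interpolation=cv2.INTER_CUBIC)
a=np.vstack([np.hstack([c(115,140),c(360,192)]),np.hstack([c(355,146),c(150,168,66,50)])])
cv2.imwrite("pics/crop1.png",np.clip(a*1.5,0,255).astype(np.uint8));print(a.shape)
E
```

```text
(600, 792, 3)
```

View pics/crop1.png

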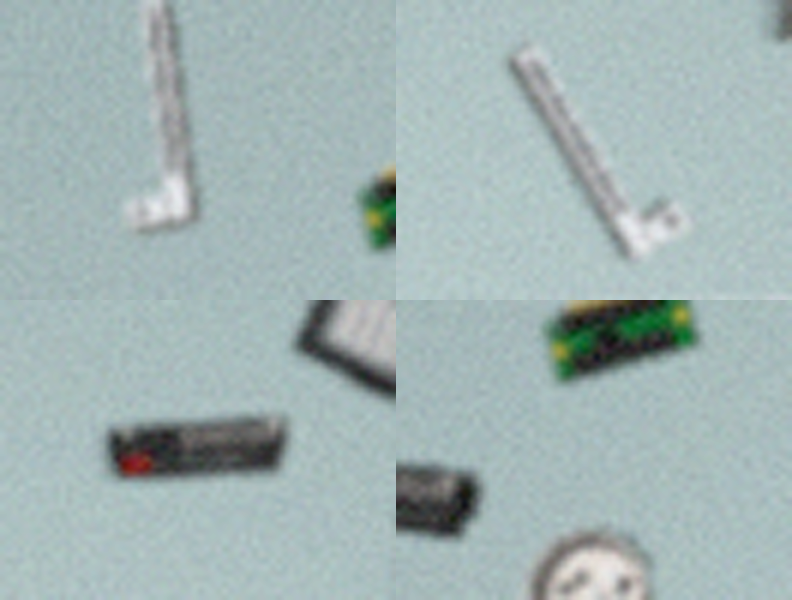

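The crop shows:
- **Rail at (360,192):** lug at the near end pointing to -y (image right), so it is rail_left.
- **Rail at (109,133):** lug pointing to +y, so it is rail_right.
- **Small bezel at (355,146):** red tab on its -x face.
- **Interposer at (154,148):** brass tongue on the far (+x) side.

All of them sit near yaw 0. Next I measure from both views.

```bash
cat > h.py <<'E'
import cv2,numpy as np
from bench import r,grab_frame,camera_info
from scipy.spatial.transform import Rotation as Rot
def ray(n,px):
    i=camera_info(n);K=i["camera_matrix"];px=np.float64(px).reshape(-1,1,2)
    s=cv2.undistortPoints(px,K,np.array([i["k1"],0,0,0.])).reshape(-1,2)
    return i,np.c_[s,np.ones(len(s))]
def plane(n,px,z):           # cast pixels on plane z
    i,s=ray(n,px);d=s@i["R"];C=-i["R"].T@i["t"]
    return C+d*((z-C[2])/d[:,2])[:,None]
def cloud(n,d):
    v,u=np.mgrid[:384,:512];i,s=ray(n,np.c_[u.ravel(),v.ravel()])
    P=(s*d.reshape(-1,1)-i["t"])@i["R"];P[d.ravel()==0]=np.nan
    return P.reshape(384,512,3)
def pix(n,X):
    i=camera_info(n)
    return cv2.projectPoints(np.float64(X).reshape(-1,1,3),cv2.Rodrigues(i["R"])[0],i["t"],i["camera_matrix"],np.array([i["k1"],0,0,0.]))[0].reshape(-1,2)
def go(x,y,z,yaw):           # yaw: world angle of tool y (closing) axis; prints shift in tool axes
    o=r.get_obs();R=Rot.from_rotvec(o["orientation"]).as_matrix()
    a=R[:,1];dy=(yaw-np.arctan2(a[1],a[0])+np.pi/2)%np.pi-np.pi/2
    ty=np.arctan2(a[1],a[0])+dy;yv=np.array([np.cos(ty),np.sin(ty),0]);zv=np.array([0,0,-1.])
    T=np.c_[np.cross(yv,zv),yv,zv]
    print("d",np.round(R.T@(np.array([x,y,z])-o["tcp_pos"]),4),"rot",np.round(Rot.from_matrix(R.T@T).as_rotvec(),3),"tcp",np.round(o["tcp_pos"],4),"t",round(o["clock"],2),"F",np.round(o["contact_force"],1),"grip",round(o["grip_width"],4),"j7",round(o["joints"][6],2))
E
python3 - <<'E'
from h import *
obj=dict(drive=(254,130),bezel=(355,146),railL=(358,188),railR=(111,133),inter=(154,148),cup=(150,191),wide=(110,175),sink=(400,165),bit=(387,127),purp=(308,196))
W={}
for n in("top","scene"):
    d=np.load(n+"0.npz");P=cloud(n,d["d"]);W[n]=P
    m=((P[...,2]>.006)&(P[...,2]<.05)&(P[...,0]>.3)&(P[...,0]<.95)&(abs(P[...,1])<.6)).astype(np.uint8)
    N,l,st,c=cv2.connectedComponentsWithStats(m)
    print(n,"mat z",np.round(np.nanpercentile(P[100:220,200:300,2],[5,50,95]),4))
    for k,px in obj.items():
        X=plane("top",[px],.012)[0]
        q=np.round(pix(n,X)[0]).astype(int);b=l[q[1]-2:q[1]+3,q[0]-2:q[0]+3];b=b[b>0]
        if not len(b):print(k,"none",X);continue
        p=P[l==np.bincount(b).argmax()];z=np.percentile(p[:,2],[10,50,90])
        s=p[p[:,2]>z[2]-.005]
        (cx,cy),(w,h),a=cv2.minAreaRect(np.float32(s[:,:2]*1000))
        print(k,"n",len(p),"z",np.round(z*1000,1),"rect",round(cx,1),round(cy,1),round(w,1),round(h,1),round(a,1))
E
```

```text
top mat z [-0.003   0.0009  0.0147]
drive n 1066 z [11.4 15.  17.8] rect 597.7 -3.0 105.3 69.5 0.3
bezel n 240 z [10.8 14.7 17.7] rect 546.2 -263.9 22.3 74.1 2.6
railL n 206 z [10.3 13.3 16. ] rect 423.0 -266.0 100.4 27.4 39.2
railR n 187 z [ 9.5 13.8 16.8] rect 595.7 377.0 99.7 24.4 1.0
inter n 95 z [ 6.6 12.8 16.5] rect 544.2 254.9 9.7 45.8 13.0
cup n 5 z [7.1 9.  9.4] rect 438.0 264.0 5.2 2.2 1.6
wide n 416 z [17.1 25.2 29. ] rect 484.5 368.9 103.3 26.4 82.1
sink n 350 z [15.2 23.6 28.9] rect 492.5 -380.3 46.7 46.3 83.0
bit n 470 z [13.3 17.3 20.2] rect 589.4 -351.8 70.9 44.1 61.5
purp n 197 z [10.8 13.8 16.5] rect 420.0 -130.6 27.4 100.1 31.1
scene mat z [-0.0021  0.001   0.0162]
drive n 1195 z [11.7 15.5 17.3] rect 598.8 -5.6 106.2 69.6 0.5
bezel n 319 z [ 9.7 15.1 17.5] rect 546.4 -264.3 23.7 75.5 1.2
railL n 212 z [ 9.4 14.1 16.1] rect 426.9 -270.1 102.8 27.9 32.9
railR n 243 z [ 8.  13.6 15.7] rect 596.3 381.5 101.4 29.5 9.3
inter n 179 z [ 7.9 13.5 15.7] rect 555.1 255.3 31.7 46.6 16.3
cup n 233 z [ 7.2 16.7 26.1] rect 439.8 264.6 47.8 49.6 66.9
wide n 386 z [ 9.8 22.3 26.8] rect 486.1 368.0 100.7 25.8 80.8
sink n 432 z [10.2 23.  28.4] rect 491.6 -381.2 43.1 46.8 84.4
bit n 643 z [12.4 17.5 19.3] rect 592.4 -353.2 71.2 42.7 62.2
purp n 224 z [ 8.2 13.8 16.3] rect 419.3 -133.8 30.2 101.4 33.9
```

```bash
cat >> h.py <<'E'
def pts(n,d,c,rad,zlo,zhi):
    P=cloud(n,d).reshape(-1,3);c=np.array(c)
    return P[(np.hypot(*(P[:,:2]-c).T)<rad)&(P[:,2]>zlo)&(P[:,2]<zhi)][:,:2]
def rail(p,a0):
    c=np.median(p,0);u=np.array([np.cos(a0),np.sin(a0)])
    for k in range(12):
        n=np.array([-u[1],u[0]]);q=p[abs((p-c)@n)<(.012 if k<3 else .0065)]
        l=cv2.fitLine(np.float32(q*1000),cv2.DIST_HUBER,0,.01,.01).ravel();u=l[:2]*np.sign(l[0]);c=l[2:]/1000.
    s=(q-c)@u;lo,hi=np.percentile(s,[.5,99.5])
    return c+u*(lo+hi)/2,np.arctan2(u[1],u[0]),hi-lo,len(q)
def box(p):                  # mean yaw of the 4 edges and centre
    (c,(w,h),a)=cv2.minAreaRect(np.float32(p*1000));return np.array(c)/1000,w,h,a
def side(p,a0,half):         # yaw from the two edges parallel to direction a0
    u=np.array([np.cos(a0),np.sin(a0)]);n=np.array([-u[1],u[0]]);q=p-p.mean(0);s=q@u;t=q@n;B=np.linspace(-half,half,15);o=[]
    for f in(np.min,np.max):
        v=[(s[k].mean(),f(t[k])) for k in [(s>=b)&(s<e) for b,e in zip(B,B[1:])] if k.sum()>2]
        v=np.array(v);o.append(np.polyfit(*v.T,1))
    return a0+np.mean([x[0] for x in o]),p.mean(0)+n*(o[0][1]+o[1][1])/2
E
python3 - <<'E'
from h import *
for n in("top","scene"):
    d=np.load(n+"0.npz")["d"];print(n)
    p=pts(n,d,(.597,-.004),.075,.0105,.03);y,c=side(p,0,.044);y2,c2=side(p,np.pi/2,.03);print("drive",y,y2-np.pi/2,c,c2)
    p=pts(n,d,(.546,-.264),.05,.011,.03);y,c=side(p,np.pi/2,.032);print("bezel",y,c)
    for nm,c,a in(("L",(.425,-.268),-.6+1.2),("R",(.596,.379),.1)):
        print(nm,rail(pts(n,d,c,.064,.009,.03),a))
    p=pts(n,d,(.552,.255),.04,.0095,.03);print("inter",side(p,np.pi/2+.25,.021),box(p),len(p))
    p=pts(n,d,(.44,.265),.04,.018,.04);print("cup",box(p),len(p))
E
```

```text
top
drive -0.004496166982418291 0.03596398103854348 [ 0.59488231 -0.00292902] [ 0.59680276 -0.00303517]
bezel 1.6312877104293049 [ 0.54574341 -0.26313687]
L (array([ 0.4242514 , -0.26528712]), np.float32(0.49447384), np.float64(0.09781443891797578), 164)
R (array([0.59703654, 0.37364592]), np.float32(0.12907913), np.float64(0.09874880031272737), 145)
inter (np.float64(1.7912346402347696), array([0.55443581, 0.2563959 ])) (array([0.55475787, 0.25703809]), 32.77396011352539, 46.39138412475586, 13.257485389709473) 143
cup (array([0.43813913, 0.26627322]), 50.423492431640625, 51.108123779296875, 22.173580169677734) 82
scene
drive 0.008017493573119953 -0.018101897440430115 [ 0.59983247 -0.00566352] [ 0.59834424 -0.00660674]
bezel 1.5994691753225128 [ 0.54632882 -0.26391983]
L (array([ 0.42537815, -0.26540086]), np.float32(0.5070082), np.float64(0.09979366911660438), 159)
R (array([0.59827732, 0.37115947]), np.float32(0.16574031), np.float64(0.10077573762007969), 165)
inter (np.float64(1.8156529167523576), array([0.55539356, 0.25521074])) (array([0.55514801, 0.25527179]), 31.698945999145508, 46.55918502807617, 16.25308609008789) 147
cup (array([0.43984546, 0.26457407]), 47.84815979003906, 49.58516311645508, 66.91600036621094) 100
```

The measurements check out: heights and sizes match the text.
- **Drive centre:** about (0.5953, -0.0043), yaw about 0.
- **Targets:** bezel x = 0.504, rails y = drive centre ± 0.070, interposer x = 0.690.

Now I reach for the bezel.

```bash
python3 -c "
from h import *
go(.546,-.2637,.16,.035)"
```

```text
d [ 0.4286 -0.2454  0.1434] rot [-2.00e-03 -1.00e-03 -1.27e+00] tcp [ 0.2223 -0.6369  0.303 ] t 0.1 F [-0.5 -0.2 -0.6] grip 0.0855 j7 -0.08
```

The manual's scale: shifts go in shares of 0.5 m and turns go in shares of 4 rad. Converting my numbers, 0.2 m / 0.5 = 0.4, 0.16 m / 0.5 = 0.32.

```bash
python3 -m pendant '{"segments": [[0.08, -0.046, 0.02, 0, 0, 0], [0.16, -0.092, 0.04, 0, 0, 0], [0.24, -0.138, 0.06, 0, 0, 0], [0.32, -0.184, 0.08, 0, 0, 0], [0.4, -0.23, 0.1, 0, 0, 0]]}' 0.06 40; python3 -m pendant '{"segments": [[0.08, -0.046, 0.02, 0, 0, -0.035], [0.16, -0.092, 0.04, 0, 0, -0.07], [0.24, -0.138, 0.06, 0, 0, -0.105], [0.32, -0.184, 0.08, 0, 0, -0.14], [0.4, -0.23, 0.1, 0, 0, -0.175]]}'; python3 -c "
from h import *
go(.546,-.2637,.16,.035)"
```

```text
clock: 0.6
tcp_pos: [0.3741, -0.4611, 0.2533]
orientation: [-3.097, -0.525, 0.0]
contact_force: [-0.4, 0.5, 0.4]
grip_width: 0.0601
gripper_force: 0.0
clock: 1.1
tcp_pos: [0.5251, -0.2868, 0.2034]
orientation: [-2.725, -1.563, 0.0]
contact_force: [0.8, -0.6, -0.4]
grip_width: 0.0602
gripper_force: 0.0
d [0.0305 0.0064 0.0434] rot [-0.    -0.    -0.565] tcp [ 0.5251 -0.2868  0.2034] t 1.1 F [ 0.8 -0.6 -0.4] grip 0.0602 j7 -0.27
```

Tracking is accurate, so I finish the alignment.

Scaled: 0.0434 m / 0.5 = 0.0868, 0.043 m / 0.5 = 0.086, -0.565 rad / 4 = -0.1413.

```bash
python3 -m pendant '{"segments": [[0.03, 0.006, 0.04, 0, 0, -0.035], [0.06, 0.012, 0.086, 0, 0, -0.07], [0.061, 0.0128, 0.0868, 0, 0, -0.105], [0.061, 0.0128, 0.0868, 0, 0, -0.1413], [0.061, 0.0128, 0.0868, 0, 0, -0.1413]]}' 0.05; python3 -m pendant '{"segments": [[0, 0, 0.06, 0, 0, 0], [0, 0, 0.11, 0, 0, 0], [0, 0, 0.15, 0, 0, 0], [0, 0, 0.16, 0, 0, 0], [0, 0, 0.16, 0, 0, 0]]}'; python3 -c "
from h import *
go(.546,-.2637,.08,.035)
p,d=grab_frame('top');q,e=grab_frame('scene')
q=q[200:320,100:260];cv2.imwrite('pics/a1.png',cv2.resize(q,None,fx=4,fy=4))"
```

```text
clock: 1.6
tcp_pos: [0.5451, -0.2653, 0.1598]
orientation: [-2.186, -2.255, 0.0]
contact_force: [-0.5, -0.7, -0.1]
grip_width: 0.0499
gripper_force: 0.0
clock: 2.1
tcp_pos: [0.545, -0.2653, 0.08]
orientation: [-2.19, -2.251, 0.001]
contact_force: [0.1, -0.4, 0.5]
grip_width: 0.0502
gripper_force: 0.0
d [0.0016 0.0011 0.    ] rot [-0.001 -0.    -0.007] tcp [ 0.545  -0.2653  0.08  ] t 2.1 F [ 0.1 -0.4  0.5] grip 0.0502 j7 0.1
```

View pics/a1.png

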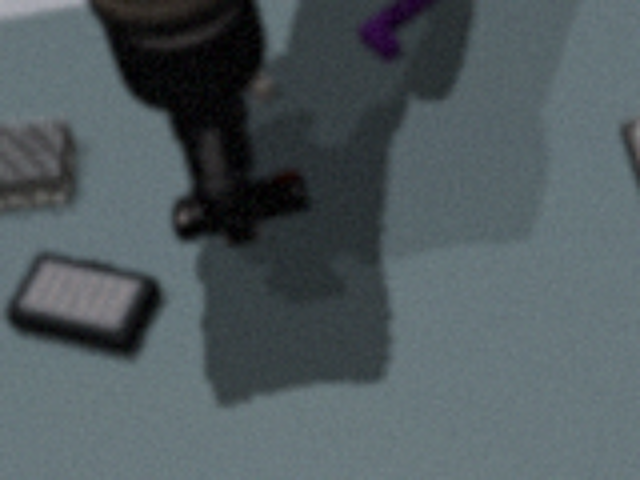

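The fingers straddle the bezel's middle at crop (225,205). I lower a little more, grip and lift.

Scaled: 0.005 m / 0.5 = 0.01, 0.004 m / 0.5 = 0.008.

```bash
python3 -m pendant '{"segments": [[0.0032, 0.0022, 0.008, 0, 0, 0], [0.0032, 0.0022, 0.01, 0, 0, 0]]}' ; python3 -m pendant '{"segments": [[0, 0, 0, 0, 0, 0], [0, 0, 0, 0, 0, 0], [0, 0, 0, 0, 0, 0], [0, 0, 0, 0, 0, 0], [0, 0, 0, 0, 0, 0]]}' 0 40; python3 -m pendant '{"segments": [[0, 0, -0.04, 0, 0, 0], [0, 0, -0.1, 0, 0, 0], [0, 0, -0.16, 0, 0, 0], [0, 0, -0.16, 0, 0, 0]]}'; python3 -c "
from h import *
go(.5043,-.0043,.155,.003)"
```

```text
clock: 2.4
tcp_pos: [0.547, -0.2635, 0.0761]
orientation: [2.187, 2.254, 0.001]
contact_force: [0.4, -0.3, 0.7]
grip_width: 0.05
gripper_force: 0.0
clock: 2.9
tcp_pos: [0.5467, -0.2639, 0.0759]
orientation: [2.188, 2.254, 0.0]
contact_force: [-0.8, 0.6, 4.2]
grip_width: 0.0207
gripper_force: 39.9
clock: 3.3
tcp_pos: [0.5485, -0.2644, 0.1593]
orientation: [2.184, 2.25, 0.004]
contact_force: [0.2, -0.8, -0.3]
grip_width: 0.0209
gripper_force: 39.3
d [ 0.2613 -0.0365  0.0034] rot [0.006 0.003 0.027] tcp [ 0.5485 -0.2644  0.1593] t 3.3 F [ 0.2 -0.8 -0.3] grip 0.0209 j7 0.14
```

Scaled: 0.22 m / 0.5 = 0.44, 0.18 m / 0.5 = 0.36, 0.027 rad / 4 = 0.0068.

```bash
python3 -m pendant '{"segments": [[0.09, -0.012, 0, 0, 0, 0], [0.18, -0.026, 0, 0, 0, 0], [0.27, -0.04, 0, 0, 0, 0], [0.36, -0.054, 0, 0, 0, 0.0038], [0.44, -0.064, 0.004, 0, 0, 0.0068]]}'; python3 -c "
from h import *
go(.5043,-.0043,.08,.003)"
```

```text
clock: 3.8
tcp_pos: [0.5066, -0.0428, 0.1529]
orientation: [-2.217, -2.224, 0.001]
contact_force: [0.9, 0.9, -0.8]
grip_width: 0.021
gripper_force: 39.3
d [ 0.0384 -0.0021  0.0729] rot [-0.001 -0.     0.   ] tcp [ 0.5066 -0.0428  0.1529] t 3.8 F [ 0.9  0.9 -0.8] grip 0.021 j7 -0.29
```

Scaled: 0.0715 m / 0.5 = 0.143, 0.065 m / 0.5 = 0.13.

```bash
python3 -m pendant '{"segments": [[0.06, -0.004, 0, 0, 0, 0], [0.0768, -0.0042, 0.04, 0, 0, 0], [0.0768, -0.0042, 0.09, 0, 0, 0], [0.0768, -0.0042, 0.13, 0, 0, 0], [0.0768, -0.0042, 0.143, 0, 0, 0]]}'; python3 -m pendant '{"segments": [[0, 0, 0.002, 0, 0, 0], [0, 0, 0.002, 0, 0, 0]]}'; python3 -c "
from h import *
go(.5043,-.0043,.077,.003)"
```

```text
clock: 4.3
tcp_pos: [0.5039, -0.0064, 0.0796]
orientation: [-2.215, -2.223, 0.005]
contact_force: [-1.4, -0.0, -0.2]
grip_width: 0.0208
gripper_force: 39.3
clock: 4.5
tcp_pos: [0.5058, -0.0065, 0.0812]
orientation: [2.218, 2.225, 0.0]
contact_force: [0.3, -0.1, -0.3]
grip_width: 0.021
gripper_force: 39.3
d [ 0.0022 -0.0015  0.0042] rot [ 0. -0. -0.] tcp [ 0.5058 -0.0065  0.0812] t 4.5 F [ 0.3 -0.1 -0.3] grip 0.021 j7 -0.44
```

Scaled: 0.003 m / 0.5 = 0.006, 0.002 m / 0.5 = 0.004.

```bash
python3 -m pendant '{"segments": [[0.004, -0.002, 0.004, 0, 0, 0], [0.004, -0.002, 0.006, 0, 0, 0], [0.004, -0.002, 0.006, 0, 0, 0]]}'; python3 -m pendant '{"segments": [[0, 0, 0.002, 0, 0, 0], [0, 0, 0.004, 0, 0, 0], [0, 0, 0.004, 0, 0, 0]]}'; python3 -c "
from h import *
go(.5043,-.0043,.077,.003)"
```

```text
clock: 4.8
tcp_pos: [0.5048, -0.0044, 0.0784]
orientation: [2.218, 2.224, 0.001]
contact_force: [0.4, -0.9, 0.5]
grip_width: 0.0211
gripper_force: 39.3
clock: 5.1
tcp_pos: [0.5046, -0.0045, 0.0759]
orientation: [-2.218, -2.225, 0.0]
contact_force: [-0.1, -0.7, -0.5]
grip_width: 0.0211
gripper_force: 39.3
d [ 0.0002 -0.0003 -0.0011] rot [-0.  0. -0.] tcp [ 0.5046 -0.0045  0.0759] t 5.1 F [-0.1 -0.7 -0.5] grip 0.0211 j7 -0.45
```

Scaled: -0.08 m / 0.5 = -0.16, -0.06 m / 0.5 = -0.12.

```bash
python3 -m pendant '{"segments": [[0, 0, 0, 0, 0, 0], [0, 0, 0, 0, 0, 0], [0, 0, 0, 0, 0, 0]]}' 0.036; python3 -m pendant '{"segments": [[0, 0, -0.06, 0, 0, 0], [0, 0, -0.12, 0, 0, 0], [0, 0, -0.16, 0, 0, 0], [0, 0, -0.16, 0, 0, 0]]}'; python3 -c "
from h import *
go(.4248,-.2653,.16,2.072)"
```

```text
clock: 5.4
tcp_pos: [0.5047, -0.0044, 0.076]
orientation: [2.218, 2.225, 0.0]
contact_force: [0.0, -0.9, -0.2]
grip_width: 0.036
gripper_force: 0.0
clock: 5.8
tcp_pos: [0.5063, -0.0043, 0.1586]
orientation: [2.216, 2.222, 0.006]
contact_force: [1.2, -0.2, -0.2]
grip_width: 0.0358
gripper_force: 0.0
d [-0.2608 -0.0822 -0.0018] rot [ 0.005 -0.003  1.072] tcp [ 0.5063 -0.0043  0.1586] t 5.8 F [ 1.2 -0.2 -0.2] grip 0.0358 j7 -0.37
```

Scaled: -0.22 m / 0.5 = -0.44, -0.18 m / 0.5 = -0.36, 0.62 rad / 4 = 0.155.

```bash
python3 -m pendant '{"segments": [[-0.09, -0.03, 0, 0, 0, 0.03], [-0.18, -0.06, 0, 0, 0, 0.0625], [-0.27, -0.09, 0, 0, 0, 0.095], [-0.36, -0.12, 0, 0, 0, 0.125], [-0.44, -0.14, 0, 0, 0, 0.155]]}' 0.05; python3 -c "
from h import *
go(.4248,-.2653,.16,2.072)"
```

```text
clock: 6.3
tcp_pos: [0.4333, -0.2267, 0.1552]
orientation: [-2.795, -1.433, 0.003]
contact_force: [0.4, 0.3, -0.1]
grip_width: 0.05
gripper_force: 0.0
d [-0.0363  0.0156 -0.0048] rot [-0.001  0.001  0.446] tcp [ 0.4333 -0.2267  0.1552] t 6.3 F [ 0.4  0.3 -0.1] grip 0.05 j7 -0.41
```

Scaled: -0.0363 m / 0.5 = -0.0726, -0.03 m / 0.5 = -0.06, 0.446 rad / 4 = 0.1115.

```bash
python3 -m pendant '{"segments": [[-0.06, 0.02, 0, 0, 0, 0.0325], [-0.0726, 0.0312, 0, 0, 0, 0.065], [-0.0726, 0.0312, 0, 0, 0, 0.0975], [-0.0726, 0.0312, 0, 0, 0, 0.1115], [-0.0726, 0.0312, 0, 0, 0, 0.1115]]}'; python3 -m pendant '{"segments": [[0, 0, 0.06, 0, 0, 0], [0, 0, 0.12, 0, 0, 0], [0, 0, 0.13, 0, 0, 0], [0, 0, 0.13, 0, 0, 0]]}';python3 -c "
from h import *
go(.4248,-.2653,.077,2.072)"
```

```text
clock: 6.8
tcp_pos: [0.4265, -0.2631, 0.1551]
orientation: [-3.04, -0.788, 0.002]
contact_force: [1.0, 0.6, 0.2]
grip_width: 0.0502
gripper_force: 0.0
clock: 7.2
tcp_pos: [0.4263, -0.2628, 0.0901]
orientation: [-3.039, -0.791, 0.003]
contact_force: [-0.2, 0.2, 0.4]
grip_width: 0.0501
gripper_force: 0.0
d [-0.0025  0.0015  0.0131] rot [-0.002  0.002  0.008] tcp [ 0.4263 -0.2628  0.0901] t 7.2 F [-0.2  0.2  0.4] grip 0.0501 j7 -0.74
```

Scaled: 0.0135 m / 0.5 = 0.027, 0.008 m / 0.5 = 0.016, 0.008 rad / 4 = 0.002.

```bash
python3 -m pendant '{"segments": [[-0.005, 0.003, 0.016, 0, 0, 0.002], [-0.005, 0.003, 0.027, 0, 0, 0.002], [-0.005, 0.003, 0.027, 0, 0, 0.002]]}'; python3 -m pendant '{"segments": [[0, 0, 0, 0, 0, 0], [0, 0, 0, 0, 0, 0], [0, 0, 0, 0, 0, 0], [0, 0, 0, 0, 0, 0], [0, 0, 0, 0, 0, 0]]}' 0 40; python3 -c "
from h import *
go(.4248,-.2653,.077,2.072)"; python3 -m pendant '{"segments": [[0, 0, -0.04, 0, 0, 0], [0, 0, -0.1, 0, 0, 0], [0, 0, -0.16, 0, 0, 0], [0, 0, -0.16, 0, 0, 0]]}';python3 -c "
from h import *
go(.5953,.0657,.16,1.574)"
```

```text
clock: 7.5
tcp_pos: [0.4254, -0.2659, 0.0775]
orientation: [3.044, 0.777, -0.0]
contact_force: [-0.4, 0.1, -0.3]
grip_width: 0.0501
gripper_force: 0.0
clock: 8.0
tcp_pos: [0.4259, -0.2659, 0.078]
orientation: [3.043, 0.777, 0.001]
contact_force: [-1.2, 0.7, 4.9]
grip_width: 0.0083
gripper_force: 41.1
d [-0.0006 -0.001   0.001 ] rot [ 0.001 -0.    -0.001] tcp [ 0.4259 -0.2659  0.078 ] t 8.0 F [-1.2  0.7  4.9] grip 0.0083 j7 -0.74
clock: 8.4
tcp_pos: [0.4274, -0.2668, 0.1608]
orientation: [3.04, 0.775, 0.008]
contact_force: [0.2, -0.8, -0.5]
grip_width: 0.0084
gripper_force: 40.3
d [ 0.3067 -0.2114  0.0008] rot [ 0.004 -0.005  0.496] tcp [ 0.4274 -0.2668  0.1608] t 8.4 F [ 0.2 -0.8 -0.5] grip 0.0084 j7 -0.71
```

Scaled: 0.19 m / 0.5 = 0.38, 0.16 m / 0.5 = 0.32.

```bash
python3 -m pendant '{"segments": [[0.08, -0.0552, 0, 0, 0, 0], [0.16, -0.11, 0, 0, 0, 0], [0.24, -0.166, 0, 0, 0, 0], [0.32, -0.22, 0, 0, 0, 0], [0.38, -0.262, 0, 0, 0, 0]]}'; python3 -m pendant '{"segments": [[0.08, -0.0552, 0, 0, 0, 0.03], [0.16, -0.11, 0, 0, 0, 0.0625], [0.22, -0.15, 0, 0, 0, 0.095], [0.23, -0.158, 0, 0, 0, 0.124], [0.23, -0.158, 0, 0, 0, 0.124]]}';python3 -c "
from h import *
go(.5953,.0657,.08,1.574)"
```

```text
clock: 8.9
tcp_pos: [0.5304, -0.0564, 0.1569]
orientation: [-3.042, -0.781, -0.0]
contact_force: [0.5, 0.9, -0.5]
grip_width: 0.0088
gripper_force: 40.3
clock: 9.4
tcp_pos: [0.5925, 0.0672, 0.1564]
orientation: [-3.141, -0.01, 0.001]
contact_force: [-0.2, -1.1, -0.5]
grip_width: 0.0086
gripper_force: 40.3
d [0.0029 0.0015 0.0764] rot [-0.     0.001  0.003] tcp [0.5925 0.0672 0.1564] t 9.4 F [-0.2 -1.1 -0.5] grip 0.0086 j7 -1.81
```

Scaled: 0.072 m / 0.5 = 0.144, 0.06 m / 0.5 = 0.12, 0.003 rad / 4 = 0.0008.

```bash
python3 -m pendant '{"segments": [[0.006, 0.003, 0.06, 0, 0, 0.0008], [0.006, 0.003, 0.12, 0, 0, 0.0008], [0.006, 0.003, 0.144, 0, 0, 0.0008], [0.006, 0.003, 0.144, 0, 0, 0.0008], [0.006, 0.003, 0.144, 0, 0, 0.0008]]}';python3 -c "
from h import *
go(.5953,.0657,.078,1.574)"
```

```text
clock: 9.9
tcp_pos: [0.5958, 0.0625, 0.086]
orientation: [3.141, 0.001, 0.0]
contact_force: [-0.6, -0.4, -0.7]
grip_width: 0.0086
gripper_force: 40.3
d [-0.0005 -0.0032  0.008 ] rot [ 0.    -0.    -0.002] tcp [0.5958 0.0625 0.086 ] t 9.9 F [-0.6 -0.4 -0.7] grip 0.0086 j7 -1.82
```

Scaled: 0.0065 m / 0.5 = 0.013, 0.004 m / 0.5 = 0.008.

```bash
python3 -m pendant '{"segments": [[-0.001, -0.004, 0.008, 0, 0, 0], [-0.001, -0.006, 0.013, 0, 0, 0], [-0.001, -0.006, 0.013, 0, 0, 0], [-0.001, -0.006, 0.013, 0, 0, 0]]}';python3 -c "
from h import *
go(.5953,.0657,.078,1.574)"
```

```text
clock: 10.3
tcp_pos: [0.5952, 0.0664, 0.0794]
orientation: [-3.142, -0.002, -0.001]
contact_force: [-0.1, -0.9, -0.8]
grip_width: 0.0082
gripper_force: 40.3
d [0.0001 0.0007 0.0014] rot [-0.    -0.    -0.002] tcp [0.5952 0.0664 0.0794] t 10.3 F [-0.1 -0.9 -0.8] grip 0.0082 j7 -1.82
```

Now I press it to the mat, release narrowly and go up. Then I head for rail_right at (0.5977, 0.3724), bar yaw 0.148.

Scaled: 0.0015 m / 0.5 = 0.003, 0.0005 m / 0.5 = 0.001.

```bash
python3 -m pendant '{"segments": [[0, 0.001, 0.003, 0, 0, 0], [0, 0.001, 0.003, 0, 0, 0]]}'; python3 -m pendant '{"segments": [[0, 0, 0, 0, 0, 0], [0, 0, 0, 0, 0, 0], [0, 0, 0, 0, 0, 0]]}' 0.022; python3 -m pendant '{"segments": [[0, 0, -0.06, 0, 0, 0], [0, 0, -0.12, 0, 0, 0], [0, 0, -0.16, 0, 0, 0], [0, 0, -0.16, 0, 0, 0]]}'; python3 -c "
from h import *
go(.5977,.3724,.16,1.719)"
```

```text
clock: 10.5
tcp_pos: [0.5954, 0.0659, 0.078]
orientation: [-3.141, -0.001, -0.001]
contact_force: [-1.6, 1.7, 4.5]
grip_width: 0.0083
gripper_force: 40.8
clock: 10.8
tcp_pos: [0.5951, 0.0656, 0.0774]
orientation: [3.141, 0.001, -0.0]
contact_force: [-0.4, -0.4, -0.2]
grip_width: 0.022
gripper_force: 0.0
clock: 11.2
tcp_pos: [0.5969, 0.0659, 0.1605]
orientation: [-3.141, -0.001, -0.009]
contact_force: [0.1, 0.6, -0.7]
grip_width: 0.0223
gripper_force: 0.0
d [ 0.001  -0.3065  0.0008] rot [-0.001 -0.006 -0.148] tcp [0.5969 0.0659 0.1605] t 11.2 F [ 0.1  0.6 -0.7] grip 0.0223 j7 -1.81
```

Scaled: -0.22 m / 0.5 = -0.44, -0.18 m / 0.5 = -0.36.

```bash
python3 -m pendant '{"segments": [[0, -0.09, 0, 0, 0, 0], [0, -0.18, 0, 0, 0, 0], [0, -0.27, 0, 0, 0, 0], [0, -0.36, 0, 0, 0, 0], [0, -0.44, 0, 0, 0, 0]]}' 0.05; python3 -m pendant '{"segments": [[0, -0.09, 0, 0, 0, -0.0175], [0.002, -0.16, 0, 0, 0, -0.037], [0.002, -0.173, 0, 0, 0, -0.037], [0.002, -0.173, 0, 0, 0, -0.037]]}'; python3 -m pendant '{"segments": [[0, 0, 0.06, 0, 0, 0], [0, 0, 0.12, 0, 0, 0], [0, 0, 0.13, 0, 0, 0], [0, 0, 0.13, 0, 0, 0]]}';python3 -c "
from h import *
go(.5977,.3724,.0775,1.719)"
```

```text
clock: 11.7
tcp_pos: [0.594, 0.2881, 0.1564]
orientation: [3.141, 0.003, -0.002]
contact_force: [1.5, 0.4, 0.5]
grip_width: 0.0499
gripper_force: 0.0
clock: 12.1
tcp_pos: [0.5947, 0.3737, 0.1561]
orientation: [3.133, 0.237, -0.003]
contact_force: [0.0, -0.6, 0.2]
grip_width: 0.0497
gripper_force: 0.0
clock: 12.5
tcp_pos: [0.5958, 0.3699, 0.0913]
orientation: [3.131, 0.23, -0.004]
contact_force: [0.8, 0.1, 0.5]
grip_width: 0.0501
gripper_force: 0.0
d [ 0.0023 -0.0022  0.0138] rot [ 0.002  0.002 -0.002] tcp [0.5958 0.3699 0.0913] t 12.5 F [0.8 0.1 0.5] grip 0.0501 j7 -2.13
```

Scaled: 0.0135 m / 0.5 = 0.027, 0.008 m / 0.5 = 0.016.

```bash
python3 -m pendant '{"segments": [[0.0046, -0.0044, 0.016, 0, 0, 0], [0.0046, -0.0044, 0.027, 0, 0, 0], [0.0046, -0.0044, 0.027, 0, 0, 0]]}'; python3 -m pendant '{"segments": [[0, 0, 0, 0, 0, 0], [0, 0, 0, 0, 0, 0], [0, 0, 0, 0, 0, 0], [0, 0, 0, 0, 0, 0], [0, 0, 0, 0, 0, 0]]}' 0 40; python3 -c "
from h import *
go(.5977,.3724,.0775,1.719)"; python3 -m pendant '{"segments": [[0, 0, -0.04, 0, 0, 0], [0, 0, -0.1, 0, 0, 0], [0, 0, -0.16, 0, 0, 0], [0, 0, -0.16, 0, 0, 0]]}';python3 -c "
from h import *
go(.5953,-.0743,.16,1.574)"
```

```text
clock: 12.8
tcp_pos: [0.5978, 0.3747, 0.0789]
orientation: [3.133, 0.233, -0.0]
contact_force: [-1.1, -0.3, -0.1]
grip_width: 0.0501
gripper_force: 0.0
clock: 13.3
tcp_pos: [0.5981, 0.375, 0.0796]
orientation: [-3.132, -0.234, -0.001]
contact_force: [-0.1, 0.2, 4.1]
grip_width: 0.0087
gripper_force: 40.9
d [-0.0008  0.0025  0.0021] rot [-0.    -0.001  0.001] tcp [0.5981 0.375  0.0796] t 13.3 F [-0.1  0.2  4.1] grip 0.0087 j7 -2.14
clock: 13.7
tcp_pos: [0.5999, 0.3761, 0.1638]
orientation: [-3.129, -0.233, -0.01]
contact_force: [1.1, 0.4, -0.9]
grip_width: 0.0082
gripper_force: 40.5
d [-0.0712  0.4448  0.0017] rot [-0.004 -0.007  0.145] tcp [0.5999 0.3761 0.1638] t 13.7 F [ 1.1  0.4 -0.9] grip 0.0082 j7 -2.13
```

Scaled: 0.22 m / 0.5 = 0.44, 0.18 m / 0.5 = 0.36.

```bash
python3 -m pendant '{"segments": [[-0.014, 0.09, 0, 0, 0, 0], [-0.028, 0.18, 0, 0, 0, 0], [-0.042, 0.27, 0, 0, 0, 0], [-0.058, 0.36, 0, 0, 0, 0], [-0.07, 0.44, 0, 0, 0, 0]]}'; python3 -m pendant '{"segments": [[-0.014, 0.09, 0, 0, 0, 0], [-0.028, 0.18, 0, 0, 0, 0], [-0.042, 0.27, 0, 0, 0, 0.0125], [-0.058, 0.36, 0, 0, 0, 0.025], [-0.071, 0.444, 0, 0, 0, 0.0363]]}';python3 -m pendant '{"segments": [[0, 0, 0.04, 0, 0, 0], [0, 0, 0.08, 0, 0, 0], [0, 0, 0.12, 0, 0, 0], [0, 0, 0.12, 0, 0, 0]]}';python3 -c "
from h import *
go(.5953,-.0743,.08,1.574)"
```

```text
clock: 14.2
tcp_pos: [0.5951, 0.1491, 0.1583]
orientation: [3.132, 0.232, -0.002]
contact_force: [0.5, -0.3, -0.7]
grip_width: 0.0085
gripper_force: 40.5
clock: 14.7
tcp_pos: [0.5928, -0.0752, 0.1584]
orientation: [3.141, 0.002, -0.001]
contact_force: [0.5, 0.1, -0.7]
grip_width: 0.0084
gripper_force: 40.5
clock: 15.1
tcp_pos: [0.5913, -0.0728, 0.096]
orientation: [-3.141, -0.006, 0.009]
contact_force: [-0.7, 0.2, -0.2]
grip_width: 0.0085
gripper_force: 40.4
d [0.004  0.0015 0.0159] rot [-0.     0.006  0.001] tcp [ 0.5913 -0.0728  0.096 ] t 15.1 F [-0.7  0.2 -0.2] grip 0.0085 j7 -1.58
```

Scaled: 0.012 m / 0.5 = 0.024, 0.008 m / 0.5 = 0.016.

```bash
python3 -m pendant '{"segments": [[0.004, 0.002, 0.016, 0, 0, 0], [0.004, 0.002, 0.024, 0, 0, 0], [0.004, 0.002, 0.024, 0, 0, 0], [0.004, 0.002, 0.024, 0, 0, 0]]}';python3 -c "
from h import *
go(.5953,-.0743,.0775,1.574)"
```

```text
clock: 15.5
tcp_pos: [0.5959, -0.0738, 0.0875]
orientation: [3.142, 0.006, 0.001]
contact_force: [0.2, -0.4, -1.2]
grip_width: 0.0081
gripper_force: 40.4
d [-0.0006  0.0005  0.01  ] rot [ 0.    -0.001  0.001] tcp [ 0.5959 -0.0738  0.0875] t 15.5 F [ 0.2 -0.4 -1.2] grip 0.0081 j7 -1.58
```

Scaled: 0.008 m / 0.5 = 0.016, 0.005 m / 0.5 = 0.01.

```bash
python3 -m pendant '{"segments": [[-0.001, 0.001, 0.01, 0, 0, 0], [-0.001, 0.001, 0.016, 0, 0, 0], [-0.001, 0.001, 0.016, 0, 0, 0], [-0.001, 0.001, 0.016, 0, 0, 0]]}';python3 -m pendant '{"segments": [[0, 0, 0.002, 0, 0, 0], [0, 0, 0.004, 0, 0, 0], [0, 0, 0.004, 0, 0, 0]]}';python3 -c "
from h import *
go(.5953,-.0743,.0775,1.574)"
```

```text
clock: 15.9
tcp_pos: [0.5952, -0.0745, 0.0795]
orientation: [3.141, 0.006, 0.0]
contact_force: [-1.4, 0.3, 6.1]
grip_width: 0.0083
gripper_force: 41.1
clock: 16.2
tcp_pos: [0.5952, -0.0745, 0.0794]
orientation: [3.141, 0.005, 0.0]
contact_force: [-7.4, 1.4, 23.6]
grip_width: 0.0084
gripper_force: 43.3
d [ 0.0001 -0.0002  0.0019] rot [ 0. -0.  0.] tcp [ 0.5952 -0.0745  0.0794] t 16.2 F [-7.4  1.4 23.6] grip 0.0084 j7 -1.58
```

Scaled: -0.002 m / 0.5 = -0.004.

```bash
python3 -m pendant '{"segments": [[0, 0, -0.004, 0, 0, 0], [0, 0, -0.004, 0, 0, 0]]}'; python3 -m pendant '{"segments": [[0, 0, 0, 0, 0, 0], [0, 0, 0, 0, 0, 0], [0, 0, 0, 0, 0, 0]]}' 0.022; python3 -m pendant '{"segments": [[0, 0, -0.06, 0, 0, 0], [0, 0, -0.12, 0, 0, 0], [0, 0, -0.16, 0, 0, 0], [0, 0, -0.16, 0, 0, 0]]}'; python3 -c "
from h import *
go(.555,.2558,.16,.24)"
```

```text
clock: 16.4
tcp_pos: [0.5954, -0.0744, 0.0795]
orientation: [3.142, 0.006, 0.002]
contact_force: [-1.9, 1.2, 9.4]
grip_width: 0.0086
gripper_force: 41.6
clock: 16.7
tcp_pos: [0.5949, -0.0743, 0.0786]
orientation: [-3.142, -0.006, 0.001]
contact_force: [0.4, 1.2, -1.3]
grip_width: 0.0222
gripper_force: 0.0
clock: 17.1
tcp_pos: [0.5969, -0.0745, 0.1619]
orientation: [3.141, 0.006, 0.008]
contact_force: [0.9, 0.1, -0.0]
grip_width: 0.0219
gripper_force: 0.0
d [-0.0407 -0.3304  0.0016] rot [-0.003 -0.005  1.334] tcp [ 0.5969 -0.0745  0.1619] t 17.1 F [ 0.9  0.1 -0. ] grip 0.0219 j7 -1.57
```

Scaled: -0.22 m / 0.5 = -0.44, -0.18 m / 0.5 = -0.36.

```bash
python3 -m pendant '{"segments": [[-0.01, -0.09, 0, 0, 0, 0], [-0.02, -0.18, 0, 0, 0, 0], [-0.032, -0.27, 0, 0, 0, 0], [-0.044, -0.36, 0, 0, 0, 0], [-0.054, -0.44, 0, 0, 0, 0]]}' 0.06; python3 -m pendant '{"segments": [[-0.009, -0.08, 0, 0, 0, 0.035], [-0.018, -0.16, 0, 0, 0, 0.07], [-0.0274, -0.22, 0, 0, 0, 0.105], [-0.0274, -0.22, 0, 0, 0, 0.14], [-0.0274, -0.22, 0, 0, 0, 0.175]]}'; python3 -m pendant '{"segments": [[0, 0, 0, 0, 0, 0.035], [0, 0, 0, 0, 0, 0.07], [0, 0, 0, 0, 0, 0.105], [0, 0, 0, 0, 0, 0.14], [0, 0, 0, 0, 0, 0.1585]]}';python3 -m pendant '{"segments": [[0, 0, 0, 0, 0, 0]]}';python3 -c "
from h import *
go(.555,.2558,.08,.24)
d={}
for n in('top','scene'):
    p,d=grab_frame(n);cv2.imwrite(f'pics/{n}2.png',p)
    for nm,c in(('L',(.595,.066)),('R',(.595,-.074))):
        w=pts(n,d,c,.064,.009,.03);w=w[abs(w[:,1]-c[1])<.03];print(n,nm,rail(w,0))
    w=pts(n,d,(.504,-.004),.05,.011,.03);w=w[w[:,0]<.53];print('bezel',side(w,np.pi/2,.032),box(w))
    w=pts(n,d,(.597,-.004),.075,.0105,.03);w=w[(abs(w[:,1]+.004)<.04)&(w[:,0]>.53)];print('drive',box(w))
t=cv2.imread('pics/top2.png')[70:220,90:330];cv2.imwrite('pics/c2.png',cv2.resize(t,None,fx=3.3,fy=3.3,interpolation=cv2.INTER_CUBIC))
"
```

```text
clock: 17.6
tcp_pos: [0.5661, 0.1479, 0.1579]
orientation: [-3.142, -0.008, 0.002]
contact_force: [-0.0, -0.4, 0.3]
grip_width: 0.0603
gripper_force: 0.0
clock: 18.1
tcp_pos: [0.552, 0.2571, 0.1576]
orientation: [2.951, -1.075, -0.002]
contact_force: [0.5, -0.7, 0.1]
grip_width: 0.0598
gripper_force: 0.0
clock: 18.6
tcp_pos: [0.5527, 0.2559, 0.1584]
orientation: [2.468, -1.943, 0.002]
contact_force: [-0.0, 0.1, -1.1]
grip_width: 0.0599
gripper_force: 0.0
clock: 18.7
tcp_pos: [0.5523, 0.2561, 0.1576]
orientation: [2.47, -1.936, 0.003]
contact_force: [0.5, 0.7, 0.4]
grip_width: 0.0602
gripper_force: 0.0
d [ 0.0006 -0.0027  0.0776] rot [ 0.001 -0.003  0.002] tcp [0.5523 0.2561 0.1576] t 18.7 F [0.5 0.7 0.4] grip 0.0602 j7 -2.95
top L (array([0.59404566, 0.0669309 ]), np.float32(-0.021535544), np.float64(0.10002318092508833), 151)
top R (array([ 0.59375464, -0.07221422]), np.float32(-0.0193834), np.float64(0.09833202975834443), 151)
bezel (np.float64(1.628022963250677), array([ 0.50402722, -0.0033659 ])) (array([ 0.50368228, -0.00451662]), 22.04500961303711, 74.45209503173828, 1.7120317220687866)
drive (array([ 0.59781946, -0.00386616]), 69.58052062988281, 107.14047241210938, 88.85405731201172)
scene L (array([0.59392318, 0.06453086]), np.float32(0.00044359246), np.float64(0.09980617016450694), 177)
scene R (array([ 0.59479564, -0.07515704]), np.float32(0.0011499161), np.float64(0.10032003974211824), 180)
bezel (np.float64(1.5881251653641468), array([ 0.50442888, -0.00643321])) (array([ 0.50443558, -0.00723469]), 24.305835723876953, 74.74740600585938, 2.634570598602295)
drive (array([ 0.59802039, -0.00544075]), 107.86749267578125, 70.31595611572266, 0.4720042049884796)
```

View pics/c2.png

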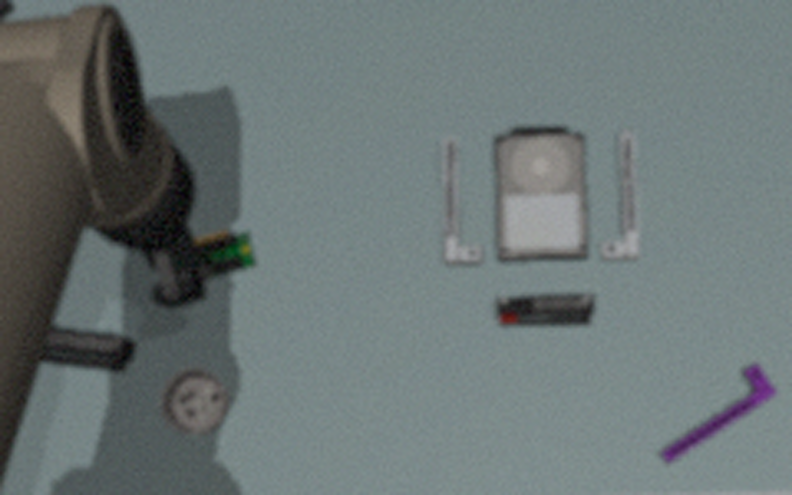

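The picture shows the bezel at crop (545,310) and the rails at (450,200) and (625,195), squarely around the drive with their lugs inward at the front. Joint 7 is close to its limit, so I turn the wrist back by half a turn before gripping the interposer.

Scaled: -0.75 rad / 4 = -0.1875.

```bash
for i in 1 2 3 4; do python3 -m pendant '{"segments": [[0, 0, 0, 0, 0, -0.0375], [0, 0, 0, 0, 0, -0.075], [0, 0, 0, 0, 0, -0.1125], [0, 0, 0, 0, 0, -0.15], [0, 0, 0, 0, 0, -0.1875]]}' | grep -E 'tcp|clock'; done; python3 -c "
from h import *
go(.5553,.2558,.08,.24)"
```

```text
clock: 19.3
tcp_pos: [0.5534, 0.2549, 0.1591]
clock: 19.8
tcp_pos: [0.5535, 0.2549, 0.1594]
clock: 20.3
tcp_pos: [0.5536, 0.2549, 0.1596]
clock: 20.8
tcp_pos: [0.5537, 0.2549, 0.1597]
d [0.0006 0.0016 0.0797] rot [ 0.002 -0.001 -0.134] tcp [0.5537 0.2549 0.1597] t 20.8 F [-0.2 -0.1 -0.4] grip 0.06 j7 -0.48
```

The manual's scale: shifts go in shares of 0.5 m and turns go in shares of 4 rad. Converting my numbers, 0.0765 m / 0.5 = 0.153, 0.05 m / 0.5 = 0.1, -0.134 rad / 4 = -0.0335.

```bash
python3 -m pendant '{"segments": [[0.0012, 0.0032, 0.04, 0, 0, -0.0335], [0.0012, 0.0032, 0.1, 0, 0, -0.0335], [0.0012, 0.0032, 0.14, 0, 0, -0.0335], [0.0012, 0.0032, 0.153, 0, 0, -0.0335], [0.0012, 0.0032, 0.153, 0, 0, -0.0335]]}'; python3 -c "
from h import *
go(.5553,.2558,.077,.24)"
```

```text
clock: 21.3
tcp_pos: [0.5546, 0.2557, 0.0822]
orientation: [-1.948, -2.464, 0.0]
contact_force: [-0.2, -0.1, -0.9]
grip_width: 0.06
gripper_force: 0.0
d [-0.0001  0.0007  0.0052] rot [-0.001 -0.    -0.007] tcp [0.5546 0.2557 0.0822] t 21.3 F [-0.2 -0.1 -0.9] grip 0.06 j7 -0.39
```

Scaled: 0.005 m / 0.5 = 0.01, 0.003 m / 0.5 = 0.006.

```bash
python3 -m pendant '{"segments": [[0, 0.0014, 0.006, 0, 0, 0], [0, 0.0014, 0.01, 0, 0, 0], [0, 0.0014, 0.01, 0, 0, 0]]}'; python3 -m pendant '{"segments": [[0, 0, 0, 0, 0, 0], [0, 0, 0, 0, 0, 0], [0, 0, 0, 0, 0, 0], [0, 0, 0, 0, 0, 0], [0, 0, 0, 0, 0, 0]]}' 0 40; python3 -c "
from h import *
go(.5553,.2558,.077,.24)"; python3 -m pendant '{"segments": [[0, 0, -0.04, 0, 0, 0], [0, 0, -0.1, 0, 0, 0], [0, 0, -0.16, 0, 0, 0], [0, 0, -0.16, 0, 0, 0]]}';python3 -c "
from h import *
go(.690,-.0043,.16,.003)"
```

```text
clock: 21.6
tcp_pos: [0.5557, 0.2566, 0.0781]
orientation: [1.948, 2.464, 0.002]
contact_force: [-0.9, 0.8, 0.1]
grip_width: 0.0598
gripper_force: 0.0
clock: 22.1
tcp_pos: [0.5557, 0.2567, 0.078]
orientation: [1.948, 2.464, 0.001]
contact_force: [-0.8, -1.1, 5.4]
grip_width: 0.0265
gripper_force: 40.0
d [-0.0007 -0.0006  0.001 ] rot [ 0.001 -0.    -0.007] tcp [0.5557 0.2567 0.078 ] t 22.1 F [-0.8 -1.1  5.4] grip 0.0265 j7 -0.39
clock: 22.5
tcp_pos: [0.5573, 0.2574, 0.1613]
orientation: [1.947, 2.462, 0.01]
contact_force: [1.0, 0.5, 0.2]
grip_width: 0.0267
gripper_force: 39.5
d [-0.2852  0.0687  0.0013] rot [ 0.006 -0.002  0.23 ] tcp [0.5573 0.2574 0.1613] t 22.5 F [1.  0.5 0.2] grip 0.0267 j7 -0.37
```

Scaled: -0.22 m / 0.5 = -0.44, -0.18 m / 0.5 = -0.36.

```bash
python3 -m pendant '{"segments": [[-0.09, 0.022, 0, 0, 0, 0], [-0.18, 0.044, 0, 0, 0, 0], [-0.27, 0.066, 0, 0, 0, 0], [-0.36, 0.086, 0, 0, 0, 0], [-0.44, 0.106, 0, 0, 0, 0]]}'; python3 -m pendant '{"segments": [[-0.08, 0.02, 0, 0, 0, 0.025], [-0.12, 0.0296, 0, 0, 0, 0.0575], [-0.13, 0.0314, 0, 0, 0, 0.0575], [-0.13, 0.0314, 0, 0, 0, 0.0575]]}';python3 -m pendant '{"segments": [[0, 0, 0.04, 0, 0, 0], [0, 0, 0.08, 0, 0, 0], [0, 0, 0.12, 0, 0, 0], [0, 0, 0.12, 0, 0, 0]]}';python3 -c "
from h import *
go(.690,-.0043,.08,.003)"
```

```text
clock: 23.0
tcp_pos: [0.6579, 0.0518, 0.1563]
orientation: [-1.949, -2.463, 0.003]
contact_force: [1.4, -0.2, -0.4]
grip_width: 0.0266
gripper_force: 39.5
clock: 23.4
tcp_pos: [0.6875, -0.0053, 0.1564]
orientation: [-2.215, -2.226, 0.002]
contact_force: [0.6, 0.3, -0.9]
grip_width: 0.0265
gripper_force: 39.5
clock: 23.8
tcp_pos: [0.6852, -0.0021, 0.0942]
orientation: [-2.208, -2.227, 0.006]
contact_force: [-1.5, 0.7, -0.9]
grip_width: 0.0266
gripper_force: 39.5
d [-0.0023  0.0049  0.0141] rot [-0.007 -0.001  0.005] tcp [ 0.6852 -0.0021  0.0942] t 23.8 F [-1.5  0.7 -0.9] grip 0.0266 j7 -0.1
```

Scaled: 0.011 m / 0.5 = 0.022, 0.006 m / 0.5 = 0.012.

```bash
python3 -m pendant '{"segments": [[-0.002, 0.006, 0.012, 0, 0, 0], [-0.002, 0.006, 0.022, 0, 0, 0], [-0.002, 0.006, 0.022, 0, 0, 0], [-0.002, 0.006, 0.022, 0, 0, 0]]}';python3 -c "
from h import *
go(.690,-.0043,.078,.003)"
```

```text
clock: 24.2
tcp_pos: [0.6913, -0.0059, 0.087]
orientation: [2.218, 2.225, 0.001]
contact_force: [-0.6, -0.1, 0.4]
grip_width: 0.0264
gripper_force: 39.5
d [ 0.0016 -0.0013  0.009 ] rot [ 0.001 -0.     0.   ] tcp [ 0.6913 -0.0059  0.087 ] t 24.2 F [-0.6 -0.1  0.4] grip 0.0264 j7 -0.1
```

Scaled: 0.007 m / 0.5 = 0.014, 0.004 m / 0.5 = 0.008.

```bash
python3 -m pendant '{"segments": [[0.003, -0.0024, 0.008, 0, 0, 0], [0.003, -0.0024, 0.014, 0, 0, 0], [0.003, -0.0024, 0.014, 0, 0, 0], [0.003, -0.0024, 0.014, 0, 0, 0]]}';python3 -m pendant '{"segments": [[0, 0, 0.002, 0, 0, 0], [0, 0, 0.002, 0, 0, 0]]}';python3 -c "
from h import *
go(.690,-.0043,.078,.003)"
```

```text
clock: 24.6
tcp_pos: [0.6898, -0.0045, 0.0794]
orientation: [-2.218, -2.225, 0.0]
contact_force: [-0.4, -0.2, 0.6]
grip_width: 0.0268
gripper_force: 39.5
clock: 24.8
tcp_pos: [0.6898, -0.0045, 0.0785]
orientation: [2.218, 2.225, -0.0]
contact_force: [-0.7, 0.2, -0.8]
grip_width: 0.0267
gripper_force: 39.5
d [0.0002 0.0002 0.0005] rot [ 0.  0. -0.] tcp [ 0.6898 -0.0045  0.0785] t 24.8 F [-0.7  0.2 -0.8] grip 0.0267 j7 -0.1
```

Scaled: 0.0007 m / 0.5 = 0.0014.

```bash
python3 -m pendant '{"segments": [[0, 0, 0.0014, 0, 0, 0], [0, 0, 0.0014, 0, 0, 0]]}'; python3 -m pendant '{"segments": [[0, 0, 0, 0, 0, 0], [0, 0, 0, 0, 0, 0], [0, 0, 0, 0, 0, 0]]}' 0.038; python3 -m pendant '{"segments": [[0, 0, -0.06, 0, 0, 0], [0, 0, -0.12, 0, 0, 0], [0, 0, -0.16, 0, 0, 0], [0, 0, -0.16, 0, 0, 0]]}'; python3 -c "
from h import *
go(.4392,.2655,.16,.003)"
```

```text
clock: 25.0
tcp_pos: [0.6899, -0.0046, 0.0781]
orientation: [2.218, 2.225, 0.0]
contact_force: [-1.1, -0.5, 1.7]
grip_width: 0.0269
gripper_force: 39.7
clock: 25.3
tcp_pos: [0.6898, -0.0045, 0.0777]
orientation: [2.218, 2.225, -0.0]
contact_force: [-0.6, -0.0, 0.3]
grip_width: 0.0382
gripper_force: 0.0
clock: 25.7
tcp_pos: [0.6918, -0.0045, 0.1614]
orientation: [2.215, 2.222, 0.007]
contact_force: [1.6, 0.4, 0.1]
grip_width: 0.0377
gripper_force: 0.0
d [ 2.707e-01 -2.519e-01 -1.000e-04] rot [ 0.006 -0.    -0.   ] tcp [ 0.6918 -0.0045  0.1614] t 25.7 F [1.6 0.4 0.1] grip 0.0377 j7 -0.1
```

Scaled: 0.17 m / 0.5 = 0.34, -0.158 m / 0.5 = -0.316.

```bash
python3 -m pendant '{"segments": [[0.068, -0.064, 0, 0, 0, 0], [0.136, -0.126, 0, 0, 0, 0], [0.204, -0.19, 0, 0, 0, 0], [0.272, -0.254, 0, 0, 0, 0], [0.34, -0.316, 0, 0, 0, 0]]}' 0.08 25; python3 -m pendant '{"segments": [[0.068, -0.064, 0, 0, 0, 0], [0.136, -0.126, 0, 0, 0, 0], [0.201, -0.1876, 0, 0, 0, 0], [0.201, -0.1876, 0, 0, 0, 0]]}';python3 -m pendant '{"segments": [[0, 0, 0.04, 0, 0, 0], [0, 0, 0.08, 0, 0, 0], [0, 0, 0.1, 0, 0, 0], [0, 0, 0.1, 0, 0, 0]]}';python3 -c "
from h import *
go(.4392,.2655,.08,.003)"
```

```text
clock: 26.2
tcp_pos: [0.5293, 0.166, 0.1569]
orientation: [-2.218, -2.224, 0.002]
contact_force: [-0.4, 0.8, 0.5]
grip_width: 0.0803
gripper_force: 0.0
clock: 26.6
tcp_pos: [0.432, 0.2705, 0.157]
orientation: [-2.204, -2.234, 0.002]
contact_force: [0.3, -0.1, -0.3]
grip_width: 0.0801
gripper_force: 0.0
clock: 27.0
tcp_pos: [0.4365, 0.2643, 0.1061]
orientation: [-2.218, -2.224, 0.006]
contact_force: [-0.4, 0.0, 0.2]
grip_width: 0.0799
gripper_force: 0.0
d [0.0013 0.0028 0.0261] rot [-0.003  0.002 -0.   ] tcp [0.4365 0.2643 0.1061] t 27.0 F [-0.4  0.   0.2] grip 0.0799 j7 -0.72
```

Scaled: 0.028 m / 0.5 = 0.056, 0.02 m / 0.5 = 0.04.

```bash
python3 -m pendant '{"segments": [[0.0026, 0.0056, 0.02, 0, 0, 0], [0.0026, 0.0056, 0.04, 0, 0, 0], [0.0026, 0.0056, 0.056, 0, 0, 0], [0.0026, 0.0056, 0.056, 0, 0, 0]]}'; python3 -m pendant '{"segments": [[0, 0, 0, 0, 0, 0], [0, 0, 0, 0, 0, 0], [0, 0, 0, 0, 0, 0], [0, 0, 0, 0, 0, 0], [0, 0, 0, 0, 0, 0]]}' 0.03 25; python3 -c "
from h import *
go(.4392,.2655,.077,.003)"; python3 -m pendant '{"segments": [[0, 0, -0.01, 0, 0, 0], [0, 0, -0.03, 0, 0, 0], [0, 0, -0.06, 0, 0, 0], [0, 0, -0.1, 0, 0, 0], [0, 0, -0.1, 0, 0, 0]]}';python3 -c "
from h import *
go(.5953,-.0043,.13,.003)
q,e=grab_frame('scene');cv2.imwrite('pics/c3.png',cv2.resize(q[120:240,280:440],None,fx=4,fy=4,interpolation=cv2.INTER_CUBIC))"
```

```text
clock: 27.4
tcp_pos: [0.4395, 0.2661, 0.0787]
orientation: [-2.218, -2.225, 0.003]
contact_force: [-0.8, -0.4, -0.3]
grip_width: 0.0802
gripper_force: 0.0
clock: 27.9
tcp_pos: [0.4402, 0.2666, 0.0804]
orientation: [2.218, 2.225, 0.001]
contact_force: [-2.8, -0.8, 5.3]
grip_width: 0.0495
gripper_force: 25.5
d [-0.0011 -0.001   0.0034] rot [ 0.001 -0.     0.   ] tcp [0.4402 0.2666 0.0804] t 27.9 F [-2.8 -0.8  5.3] grip 0.0495 j7 -0.73
clock: 28.4
tcp_pos: [0.4414, 0.2674, 0.1324]
orientation: [2.218, 2.224, 0.008]
contact_force: [0.3, 0.3, -0.7]
grip_width: 0.0494
gripper_force: 26.2
d [-0.2722  0.1531  0.0023] rot [ 0.004 -0.003 -0.   ] tcp [0.4414 0.2674 0.1324] t 28.4 F [ 0.3  0.3 -0.7] grip 0.0494 j7 -0.72
```

View pics/c3.png

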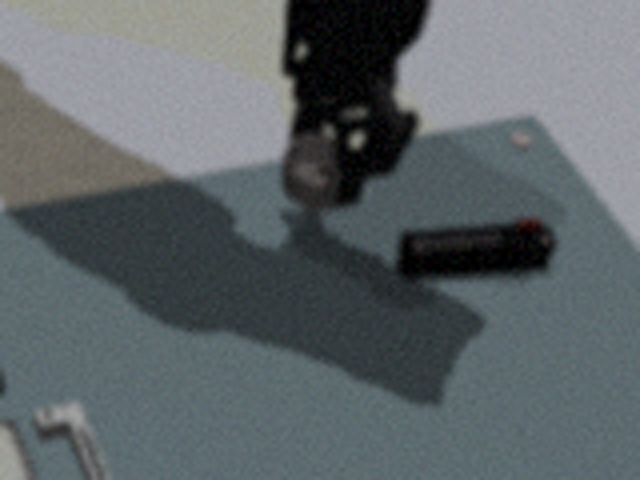

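The cup is held at (315,170), but it might be tilted. I check it more closely with depth.

```bash
python3 - <<'E'
from h import *
q,e=grab_frame('scene');t,f=grab_frame('top')
a=cv2.resize(q[140:180,335:395],None,fx=10,fy=10,interpolation=cv2.INTER_CUBIC)
cv2.imwrite('pics/c4.png',np.clip(a*2.2,0,255).astype(np.uint8))
P=cloud('scene',e);o=r.get_obs()['tcp_pos']
for v in range(150,178,2):
    print(v,[ (int((P[v,u,0]-o[0])*1000),int((P[v,u,1]-o[1])*1000),int(P[v,u,2]*1000)) if np.isfinite(P[v,u,0]) else 0 for u in range(350,376,3)])
E
```

```text
150 [(-120, 38, -2), (-27, -9, 87), (-22, -3, 89), (-24, 5, 86), (23, -16, 131), (27, -10, 133), (23, 0, 127), (28, 5, 130), (63, -11, 163)]
152 [(-110, 33, 0), (-22, -11, 84), (-23, -2, 82), (-24, 7, 78), (24, -15, 125), (32, -12, 131), (33, -5, 130), (54, -11, 150), (65, -11, 160)]
154 [(-104, 31, -2), (-22, -10, 77), (-21, -1, 76), (-21, 7, 74), (-18, 14, 75), (32, -11, 124), (-91, 82, -2), (55, -11, 145), 0]
156 [(-95, 27, -1), (-19, -10, 73), (-21, 0, 69), (-19, 7, 69), (-15, 13, 71), (33, -10, 118), (-81, 77, 0), (58, -11, 141), (66, -8, 147)]
158 [(-12, -22, 75), (-18, -9, 66), (-20, 0, 62), (-19, 8, 62), (-15, 15, 63), (38, -12, 117), (34, -1, 111), (60, -11, 136), (64, -5, 138)]
160 [(-5, -25, 74), (-17, -9, 60), (-18, 0, 57), (-16, 8, 57), (-13, 15, 58), (37, -10, 109), (50, -10, 120), (61, -10, 131), (63, -4, 131)]
162 [(-4, -25, 68), (-17, -7, 53), (-15, 0, 53), (-11, 6, 54), (27, -11, 94), (39, -10, 105), (53, -11, 117), (61, -8, 123), (54, 4, 114)]
164 [(-3, -24, 62), (10, -24, 75), (-8, -2, 52), (-3, 2, 56), (28, -9, 87), (36, -7, 94), (55, -12, 113), (57, -4, 112), (55, 5, 108)]
166 [(-2, -23, 56), (9, -21, 66), (20, -20, 75), (1, 0, 54), (31, -10, 83), (39, -7, 90), (41, 0, 90), (-41, 68, -1), (-37, 75, 0)]
168 [(-44, 4, 3), (9, -20, 59), (20, -18, 68), 0, (33, -10, 79), (38, -5, 81), (40, 1, 82), (-32, 63, 0), (-32, 73, -1)]
170 [(-37, 1, 2), (9, -19, 51), (19, -16, 60), (20, -9, 59), (34, -9, 72), (41, -5, 78), (39, 4, 74), (-24, 59, 1), (-23, 68, 0)]
172 [(-32, 0, 0), (-29, 7, 1), (-25, 14, 3), (22, -8, 54), (-24, 32, 0), (-21, 40, 0), (-19, 48, 0), (-19, 57, -1), (-13, 63, 2)]
174 [(-21, -5, 4), (-21, 3, 2), (-20, 12, 0), (-18, 20, 0), (-15, 28, 1), (-12, 35, 2), (-10, 43, 2), (-8, 51, 2), (-10, 62, -1)]
176 [(-13, -9, 4), (-13, 0, 2), (-12, 8, 1), (-7, 14, 4), (-10, 26, 0), (-9, 35, -1), (-4, 41, 1), (-1, 48, 2), (0, 57, 1)]
```

View pics/c4.png

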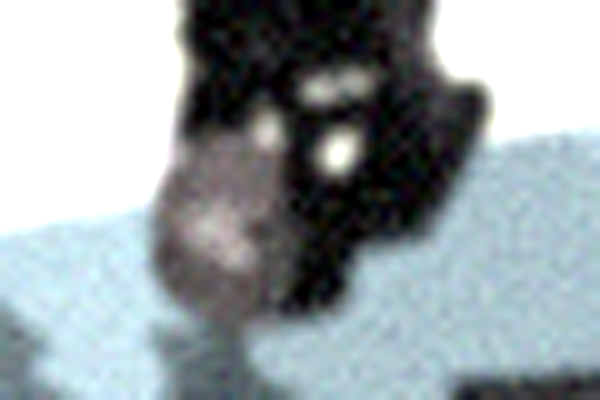

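Depth shows the cup upright and centred: the foot is at z ≈ 0.052 on all sides, with the rim radius about 25 mm around the TCP. The near finger only hides its right half. I carry it to the drive, where the placing TCP height is ≈ 0.095.

Scaled: -0.15 m / 0.5 = -0.3, -0.12 m / 0.5 = -0.24.

```bash
python3 -m pendant '{"segments": [[-0.06, 0.034, 0, 0, 0, 0], [-0.12, 0.068, 0, 0, 0, 0], [-0.18, 0.102, 0, 0, 0, 0], [-0.24, 0.136, 0, 0, 0, 0], [-0.3, 0.17, 0, 0, 0, 0]]}'; python3 -m pendant '{"segments": [[-0.06, 0.034, 0, 0, 0, 0], [-0.12, 0.068, 0, 0, 0, 0], [-0.18, 0.102, 0, 0, 0, 0], [-0.24, 0.134, 0, 0, 0, 0], [-0.24, 0.134, 0, 0, 0, 0]]}'; python3 -m pendant '{"segments": [[0, 0, 0.02, 0, 0, 0], [0, 0, 0.04, 0, 0, 0], [0, 0, 0.04, 0, 0, 0]]}';python3 -c "
from h import *
go(.5953,-.0043,.096,.003)"
```

```text
clock: 29.05
tcp_pos: [0.5254, 0.1154, 0.1287]
orientation: [-2.217, -2.224, 0.003]
contact_force: [0.6, -0.4, -1.9]
grip_width: 0.0494
gripper_force: 26.2
clock: 29.55
tcp_pos: [0.5941, -0.0093, 0.1288]
orientation: [2.225, 2.215, -0.004]
contact_force: [0.2, 0.2, -0.7]
grip_width: 0.0497
gripper_force: 26.3
clock: 29.85
tcp_pos: [0.5908, -0.0014, 0.1073]
orientation: [-2.213, -2.225, 0.005]
contact_force: [0.3, 0.1, -0.5]
grip_width: 0.0491
gripper_force: 26.3
d [-0.0029  0.0045  0.0113] rot [-0.005 -0.     0.002] tcp [ 0.5908 -0.0014  0.1073] t 29.85 F [ 0.3  0.1 -0.5] grip 0.0491 j7 -0.14
```

Scaled: 0.006 m / 0.5 = 0.012, 0.003 m / 0.5 = 0.006.

```bash
python3 -m pendant '{"segments": [[-0.002, 0.004, 0.006, 0, 0, 0], [-0.002, 0.004, 0.012, 0, 0, 0], [-0.002, 0.004, 0.012, 0, 0, 0], [-0.002, 0.004, 0.012, 0, 0, 0]]}';python3 -c "
from h import *
go(.5953,-.0043,.096,.003)"
```

```text
clock: 30.25
tcp_pos: [0.5949, -0.0039, 0.1039]
orientation: [2.218, 2.225, 0.0]
contact_force: [0.6, -0.1, -1.9]
grip_width: 0.049
gripper_force: 26.3
d [-0.0004  0.0004  0.0079] rot [0. 0. 0.] tcp [ 0.5949 -0.0039  0.1039] t 30.25 F [ 0.6 -0.1 -1.9] grip 0.049 j7 -0.14
```

Scaled: 0.007 m / 0.5 = 0.014, 0.006 m / 0.5 = 0.012.

```bash
python3 -m pendant '{"segments": [[0, 0, 0.006, 0, 0, 0], [0, 0, 0.012, 0, 0, 0], [0, 0, 0.014, 0, 0, 0], [0, 0, 0.014, 0, 0, 0]]}'; python3 -m pendant '{"segments": [[0, 0, 0.002, 0, 0, 0], [0, 0, 0.002, 0, 0, 0], [0, 0, 0.002, 0, 0, 0]]}'
```

```text
clock: 30.65
tcp_pos: [0.5947, -0.004, 0.0965]
orientation: [-2.218, -2.225, 0.0]
contact_force: [-0.1, 1.0, -1.2]
grip_width: 0.0493
gripper_force: 26.3
clock: 30.95
tcp_pos: [0.5949, -0.004, 0.0958]
orientation: [2.218, 2.225, 0.0]
contact_force: [0.0, -1.1, -1.5]
grip_width: 0.0494
gripper_force: 26.3
```

Scaled: 0.001 m / 0.5 = 0.002, 0.0005 m / 0.5 = 0.001.

```bash
python3 -m pendant '{"segments": [[0, 0, 0.001, 0, 0, 0], [0, 0, 0.002, 0, 0, 0], [0, 0, 0.002, 0, 0, 0]]}'; python3 -m pendant '{"segments": [[0, 0, 0.0006, 0, 0, 0], [0, 0, 0.0012, 0, 0, 0], [0, 0, 0.0012, 0, 0, 0]]}'
```

```text
clock: 31.25
tcp_pos: [0.5949, -0.004, 0.0955]
orientation: [2.218, 2.225, 0.0]
contact_force: [-2.2, -0.5, 4.9]
grip_width: 0.0492
gripper_force: 26.7
clock: 31.55
tcp_pos: [0.5949, -0.004, 0.0954]
orientation: [2.218, 2.224, 0.0]
contact_force: [-4.1, 0.4, 10.8]
grip_width: 0.0494
gripper_force: 27.0
```

The cup touches the drive. I open the fingers, go up and clear the view.

Scaled: -0.001 m / 0.5 = -0.002.

```bash
python3 -m pendant '{"segments": [[0, 0, -0.002, 0, 0, 0], [0, 0, -0.002, 0, 0, 0]]}'; python3 -m pendant '{"segments": [[0, 0, 0, 0, 0, 0], [0, 0, 0, 0, 0, 0], [0, 0, 0, 0, 0, 0], [0, 0, 0, 0, 0, 0]]}' 0.075; python3 -m pendant '{"segments": [[0, 0, -0.04, 0, 0, 0], [0, 0, -0.1, 0, 0, 0], [0, 0, -0.16, 0, 0, 0], [0, 0, -0.22, 0, 0, 0], [0, 0, -0.22, 0, 0, 0]]}'; python3 -m pendant '{"segments": [[0.04, -0.09, 0, 0, 0, 0], [0.06, -0.18, 0, 0, 0, 0], [0.06, -0.27, 0, 0, 0, 0], [0.06, -0.36, 0, 0, 0, 0], [0.06, -0.44, 0, 0, 0, 0]]}' ; python3 -m pendant '{"segments": [[-0.09, 0, 0, 0, 0, 0], [-0.18, 0, 0, 0, 0, 0], [-0.27, 0, 0, 0, 0, 0], [-0.36, 0, 0, 0, 0, 0], [-0.44, 0, 0, 0, 0, 0]]}';python3 -m pendant '{"segments": [[-0.09, 0, 0, 0, 0, 0], [-0.18, 0, 0, 0, 0, 0], [-0.27, 0, 0, 0, 0, 0], [-0.27, 0, 0, 0, 0, 0]]}'; python3 - <<'E'
from h import *
for n in('top','scene'):
    p,d=grab_frame(n);cv2.imwrite(f'pics/{n}5.png',p)
    for nm,c in(('L',(.595,.066)),('R',(.595,-.074))):
        w=pts(n,d,c,.064,.009,.03);w=w[abs(w[:,1]-c[1])<.03];print(n,nm,rail(w,0))
    w=pts(n,d,(.504,-.004),.05,.011,.03);w=w[w[:,0]<.53];print('bezel',side(w,np.pi/2,.032)[0]-np.pi/2,box(w))
    w=pts(n,d,(.69,-.004),.045,.0095,.03);w=w[w[:,0]>.665];print('inter',side(w,np.pi/2,.021)[0]-np.pi/2,box(w))
    w=pts(n,d,(.597,-.004),.075,.0105,.05);w=w[(abs(w[:,1]+.004)<.04)&(w[:,0]>.53)&(w[:,0]<.66)];print('drive',side(w,0,.044)[0],box(w))
    w=pts(n,d,(.595,-.004),.04,.033,.06);print('cup',box(w),len(w))
a,b=[cv2.imread(f'pics/{n}5.png') for n in('top','scene')]
cv2.imwrite('pics/f.png',np.vstack([cv2.resize(a[85:185,190:320],(520,400)),cv2.resize(b[205:285,210:340],(520,320))])[:720] if 0 else np.hstack([cv2.resize(a[80:180,200:310],(440,400)),cv2.resize(b[205:285,230:310],(360,360))[:360].repeat(1,0) if 0 else cv2.resize(b[200:290,228:309],(360,400))]))
E
```

```text
clock: 31.75
tcp_pos: [0.595, -0.004, 0.0955]
orientation: [2.218, 2.224, 0.001]
contact_force: [-0.7, -0.7, 3.9]
grip_width: 0.0495
gripper_force: 26.6
clock: 32.15
tcp_pos: [0.5948, -0.004, 0.0951]
orientation: [-2.218, -2.225, 0.0]
contact_force: [-0.4, 0.2, 0.9]
grip_width: 0.0747
gripper_force: 0.0
clock: 32.65
tcp_pos: [0.5972, -0.0039, 0.2096]
orientation: [2.215, 2.221, 0.009]
contact_force: [0.3, 0.1, -0.3]
grip_width: 0.0749
gripper_force: 0.0
clock: 33.15
tcp_pos: [0.3721, 0.0252, 0.2046]
orientation: [-2.217, -2.225, 0.002]
contact_force: [1.1, 1.2, 1.1]
grip_width: 0.0746
gripper_force: 0.0
clock: 33.65
tcp_pos: [0.3748, -0.1968, 0.205]
orientation: [2.219, 2.224, -0.0]
contact_force: [0.4, 0.2, -1.0]
grip_width: 0.0749
gripper_force: 0.0
clock: 34.05
tcp_pos: [0.3747, -0.3357, 0.2052]
orientation: [2.224, 2.214, -0.004]
contact_force: [-1.2, 0.3, 0.3]
grip_width: 0.0748
gripper_force: 0.0
top L (array([0.5944096 , 0.06702405]), np.float32(-0.01936851), np.float64(0.10124386147708873), 149)
top R (array([ 0.5937843 , -0.07236817]), np.float32(-0.026183436), np.float64(0.
[... 472 characters left out ...]
18103027344) 76
scene L (array([0.59356453, 0.06472783]), np.float32(0.00028167124), np.float64(0.10021117964601481), 174)
scene R (array([ 0.59457438, -0.07516721]), np.float32(-0.00081813714), np.float64(0.10043353876681665), 176)
bezel 0.008521283848264005 (array([ 0.50415253, -0.0067031 ]), 23.55261993408203, 74.94483184814453, 0.18153800070285797)
inter 0.03110490562291135 (array([ 0.69142554, -0.00592226]), 32.696773529052734, 45.844642639160156, 0.13068047165870667)
drive 0.009186091978363408 (array([ 0.59891138, -0.00574782]), 70.3823013305664, 106.72737884521484, 89.90133666992188)
cup (array([ 0.59483813, -0.00625254]), 50.615718841552734, 50.280784606933594, 19.04228973388672) 137
```

View pics/f.png

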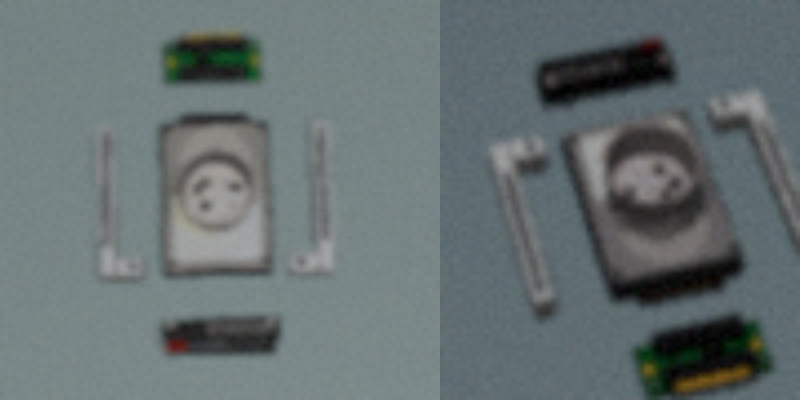

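The top view (left) has the interposer at (212,60), the rails at (105,200) and (318,200), the bezel at (220,333), latch outwards, and the cup upright at (213,192) on the drive. All of it sits within about 2 mm of the targets, and the arm is clear, so I hand it in.

```bash
python3 -c "
from bench import r
print(r.hand_in())"
```

```text
the job is handed in; nothing more can be done
None
```

The job is handed in at about 34 s of the 112 s: bezel, both rails and interposer lie squared around the drive within about 2 mm of the 3 cm gaps, and the cup stands upright on the middle of the drive; the hand-in gave no verdict.

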